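Unlatch the coil cartridge and stand it in the tray

ROBOT

A 6-joint arm with a two-finger parallel gripper is mounted at the origin on the work surface. World frame = base frame: x ahead of the robot, y to its left, z up, the work surface at z = 0. Lengths are in m, angles in degrees, forces in N, time in s.
With the tool pointing down it reaches from about 0.4 to 0.825 m from the base axis. Payload 7 kg.
Tool frame: the origin (TCP) lies midway between the tips of the shut fingers; the grasp point (between the pads) lies 19 mm behind it; z points along the fingers, y is the line along which they close (so a half turn about z gives the same grasp; the last joint's range is limited). The gripper opens to 88 mm and grips with 3 to 60 N. Pads are 19 mm wide; open, the fingers measure 130 mm over their backs; the gripper's body (78 mm by 193 mm) begins 47 mm behind the grasp point.
Start: joints at [91.335, 20.546, 0.682, 0, -70.136, -16.507], TCP at [0.177, 0.651, 0.227] pointing down, gripper open.
Joint ranges: [-176.03, 176.03], [-82.01, 121.73], [-58.28, 71.71], [-173.87, 95.51], [-174.79, -0.11], [-173.66, 173.66]. Speed limits (degrees/s): [136.94, 136.94, 172.46, 180, 180, 180].

INTERFACE

Orientations are given as a 3x3 rotation matrix whose columns are the frame's x, y, z axes.
In Python, from rig import robot gives the robot as it stands. Calls block until the motion is done:
- robot.goto(position, orientation): joint-space move of the TCP to a pose.
- robot.servo_line(position, ori=None, speed=0.15): straight line of the TCP; ori=None keeps the orientation; speed is the mean speed in m/s.
- robot.movej(angles): joint-space move.
- robot.move_gripper(opening): opening from 0.0 (shut) to 1.0 (fully open); the grip force is fixed at half the most; returns when the fingers have stopped.
- robot.dwell(seconds).
- robot.ik(position, orientation): joint angles nearest the present ones, or None.
- robot.grab_frame(name): name is "side" or "top"; returns (picture, depth): 480x640x3 uint8, red, green, blue; 480x640 float32, m along the optical axis (not along the pixel's ray), 0 where there is no reading.
- robot.camera_info(name): a dict with "vfov" (degrees; the focal length in pixels is half the picture's height over the tangent of half this angle, whatever the lens; pixels are square), "cx", "cy" (the principal point, pixels), "k1" (the pictures are not rectified: a ray, as slopes to the right and down, at radius r is drawn at 1 + k1 r^2 times it, then the intrinsics apply), "view" (4x4, takes a point from world to camera coordinates). Camera axes: x right, y down, z forward; pixel columns grow to the right and rows downward; lengths in m; the calibration is good to about 2 mm. A picture is of the moment at which its call begins. camera_info takes no time and is no camera call.
A pose or a line that the arm cannot do raises robot.Unreachable and nothing moves.
- robot.job_done(): hands the job in; it is judged then, once.
Readings, each from a call of its own:
- robot.read_t(): time.
- robot.read_qpos(): joint angles.
- robot.read_qvel(): joint speeds.
- robot.read_effort(): joint torques, N m.
- robot.read_position(): TCP position.
- robot.read_tcp_rot(): TCP orientation.
- robot.read_force(): force on the tool from outside, world axes, zero at the start.
- robot.read_ft_torque(): the same for the moment, N m.
- robot.read_grip_width(): opening from 0.0 (shut) to 1.0 (fully open).
- robot.read_finger_force(): force on a finger pad.
Only numpy, scipy, OpenCV 4.12 (cv2) and the standard library are available. Lean on these libraries where they do the work, as an engineer would, in place of code of your own. Each camera call takes 0.05 s, during which the arm holds its last target. There are 200 camera calls.

TASK

Take the measuring-coil cartridge (the one with the round wound spool on top) out of its dock: squeeze its two side buttons together to free the latch and lift it straight out. Stand it upright on the floor of the empty compartment of the blue tray before letting go, and leave the flat-topped cartridge latched in its own dock.

Things in the scene. Friction and masses are not known exactly. Their poses are not given: they have to be found in the camera images.
- coil_cartridge: Black cartridge to take out, 44 (x) x 38 (y) x 119 mm tall, 0.22 kg, a round copper-wound spool 38 mm across as its top 24 mm. Latched upright in either of two aluminium docks (fixed, 86 mm square, rim 42 mm above bench). Origin: centre of its underside, 8 mm above the bench; z up; a grey ribbed button on its +y and its -y side, centred 64 mm above the origin. Foot 40 x 39 mm, stands alone.
- coil_cartridge_left (a joint): Travel of the coil cartridge's +y spring button (24 mm wide, 24 tall), m: 0 out, 0.006 fully in. 3 N starts it, 5.5 N presses it home. 54 mm over both buttons at rest, 42 mm when both are in. Each draws in a hook near the foot, caught under the dock's rim: with both fully in, the cartridge lifts straight up freely, clear of the dock after 40 mm.
- coil_cartridge_right (a joint): Travel of the coil cartridge's -y spring button, m: 0 out (latched), 0.006 fully in; otherwise like the left one. The pressed buttons are good to carry the cartridge by: grip them with about 20 N.
- flat_cartridge: The other cartridge, to be left alone: same body, buttons and frame (origin at the centre of its underside), latched in the other dock, but its flat top bears only a low square white plate; 101 mm tall in all.
- tray: Blue open tray, fixed, 220 (x) x 150 (y) mm, walls 4 mm thick and 35 mm high, floor 4 mm thick. Origin: centre of its underside; z up. A wall of the same height across its middle (x = 0) makes two compartments, 104 x 142 mm inside: the +x one holds a steel ring and a small steel cylinder; the -x one, nearer the robot, is empty, its centre 55 mm from the origin along -x.

How it is judged (in metres and radians):
On the way, in this order (a step that is already met when the one before it is completed fails the run):
1. both side buttons of the coil cartridge are squeezed in (more than 4 mm each) (value of joint each of coil_cartridge_left, coil_cartridge_right above 0.004 m), for 0.1 s.
2. the coil cartridge is lifted out of its dock (more than 50 mm above its start) (height (world z) of coil_cartridge above 0.058 m), for 0.1 s.
3. the coil cartridge stands on (within 15 mm of) the floor of the tray's empty compartment, still held by its pressed buttons (x of coil_cartridge in the frame of tray between -0.104 and -0.005 m and y of coil_cartridge in the frame of tray between -0.07 and 0.07 m and z of coil_cartridge in the frame of tray below 0.019 m and value of joint each of coil_cartridge_left, coil_cartridge_right above 0.002 m), for 0.05 s.
At the end, for the whole second after the job is handed in: The coil cartridge stands upright (within 10 degrees) and still on the floor of the tray's empty compartment, anywhere between its walls (underside within 4 mm of the floor), and the flat-topped cartridge is still in its dock, less than 15 mm from where it was (x of coil_cartridge in the frame of tray between -0.104 and -0.005 m and y of coil_cartridge in the frame of tray between -0.07 and 0.07 m and z of coil_cartridge in the frame of tray between 0 and 0.008 m and angle between coil_cartridge's own z axis and vertical below 0.17 rad and linear speed of coil_cartridge below 0.02 m/s and distance of flat_cartridge from where it was at the start of the episode below 0.015 m); the robot touches nothing.
It fails at once if the flat-topped cartridge is pulled out of its place (15 mm or more) (distance of flat_cartridge from where it was at the start of the episode above 0.015 m).
It also fails if it takes over 40 s, if anything falls off the work surface, if the arm or the gripper's body presses on something with over 40 N, if the wrist force passes 120 N, or if a joint passes its speed limit or range.

## Working session

There is one attempt and no reset: what is moved stays moved. The work goes in short steps, each a Python script; the robot and the scene stay as the last script left them, time stands still between calls to the robot, and variables do not carry over. Pictures are saved under pics/ and viewed, at most 10 in all, crops included, and the job is handed in when it is done.

```bash
ls; mkdir -p pics; cat > h.py <<'E'
import numpy as np, cv2
from rig import robot
def K(n):
    i=robot.camera_info(n); f=240/np.tan(np.radians(i["vfov"])/2); return i,f
def cloud(n,depth):
    """world xyz for each pixel"""
    i,f=K(n); v,u=np.mgrid[0:480,0:640].astype(float)
    x=(u-i["cx"])/f; y=(v-i["cy"])/f; a,b=x.copy(),y.copy()
    for _ in range(10):
        s=1+i["k1"]*(a*a+b*b); a,b=x/s,y/s
    P=np.stack([a*depth,b*depth,depth,np.ones_like(depth)],-1)
    return (P@np.linalg.inv(i["view"]).T)[...,:3]
def snap(n,tag):
    p,d=robot.grab_frame(n); cv2.imwrite(f"pics/{tag}.png",p[...,::-1]); np.savez(f"pics/{tag}.npz",p=p,d=d,c=cloud(n,d)); return p,d
E
python3 - <<'E'
from h import *
for n in("top","side"):
    print(robot.camera_info(n)); snap(n,n+"0")
E
```

```text
pics
{'vfov': 44.896882406477914, 'cx': 311.25330177702955, 'cy': 227.16085072711746, 'k1': -0.12657914490445307, 'view': array([[-8.34608318e-03, -9.99784438e-01,  1.90110548e-02,
        -9.95794028e-05],
       [-9.87044211e-01,  5.19037283e-03, -1.60364543e-01,
         5.60502266e-01],
       [ 1.60231300e-01, -2.01031674e-02, -9.86874761e-01,
         9.46934307e-01],
       [ 0.00000000e+00,  0.00000000e+00,  0.00000000e+00,
         1.00000000e+00]])}
{'vfov': 54.714587093800134, 'cx': 320.0711254825308, 'cy': 235.44325461013398, 'k1': -0.049326152740165725, 'view': array([[-0.83893492, -0.54409759,  0.01208387,  0.46900696],
       [-0.3837705 ,  0.57569418, -0.7220086 ,  0.22980685],
       [ 0.38588652, -0.61035566, -0.69177855,  0.63341513],
       [ 0.        ,  0.        ,  0.        ,  1.        ]])}
```

View pics/top0.png

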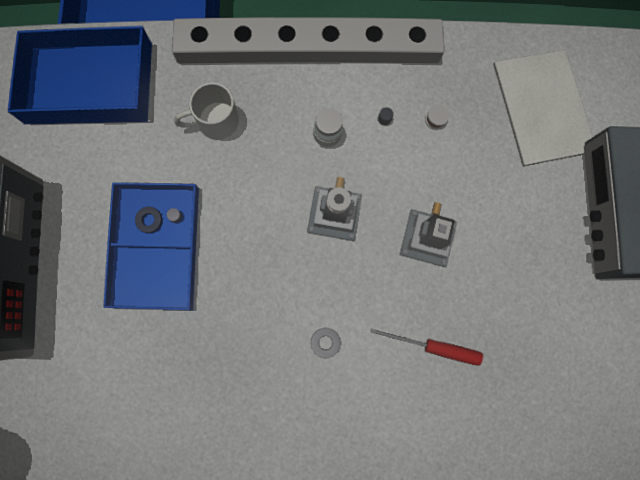

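View pics/side0.png

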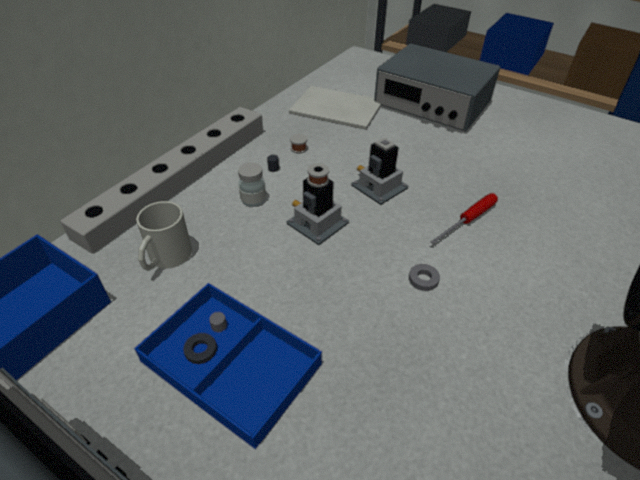

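Top view: the coil cartridge's spool is at about (339,199) in its dock at (335,212). The flat cartridge is at (441,231). The tray is at (152,246), with its empty compartment at (150,278). The side view shows the spool at (318,175), and the grey button faces +y.

```bash
python3 - <<'E'
from h import *
T=np.load("pics/top0.npz");S=np.load("pics/side0.npz")
c0=T['c'][199,339];print("spool px",c0, "flat",T['c'][229,442])
def rect(P):
    r=cv2.minAreaRect((P[:,:2]*1000).astype(np.float32)); return np.round(r[0],1),np.round(r[1],1),round(r[2],1)
for nm,D in(("top",T),("side",S)):
    C=D['c'].reshape(-1,3); col=D['p'].reshape(-1,3).astype(int)
    ok=D['d'].ravel()>0
    near=ok&(np.hypot(C[:,0]-c0[0],C[:,1]-c0[1])<0.07)
    for lo,hi in((.004,.02),(.035,.048),(.05,.095),(.096,.110),(.12,.135)):
        m=near&(C[:,2]>lo)&(C[:,2]<hi)
        if m.sum()>5: print(nm,lo,hi,m.sum(),np.round(np.median(C[m],0)*1000,1),rect(C[m]))
    b=ok&(col[:,2]>1.6*col[:,0]+20)&(C[:,0]>.2)&(C[:,0]<.65)&(C[:,1]>.1)&(C[:,1]<.5)
    print(nm,"tray",b.sum(),rect(C[b]),np.percentile(C[b],[1,50,99],axis=0).round(3).tolist())
    w=b&(C[:,2]>.028); print("rim",w.sum(),rect(C[w]))
im=T['p'][150:290,280:480,::-1]; im2=S['p'][130:260,260:420,::-1]
im2=cv2.resize(im2,None,fx=3,fy=3,interpolation=3);im=cv2.resize(im,None,fx=4,fy=4,interpolation=3)
cv2.imwrite("pics/c1.png",im);cv2.imwrite("pics/c2.png",im2)
E
```

```text
spool px [ 0.59209619 -0.04649281  0.12685865] flat [ 0.54614657 -0.21378447  0.10820262]
top 0.004 0.02 859 [568.6 -37.9   7.8] (array([594.2, -51.3]), array([124.8, 122.8]), 74.3)
top 0.035 0.048 518 [573.7 -38.   41.6] (array([592.1, -46.4]), array([66.2, 61. ]), 79.8)
top 0.05 0.095 255 [582.9 -38.5  82. ] (array([587.9, -45. ]), array([55.2, 38.4]), 75.2)
top 0.096 0.11 196 [576.2 -39.6 102.5] (array([592., -46.]), array([37.8, 44.8]), 79.5)
top 0.12 0.135 442 [592.  -46.2 126.9] (array([592.2, -46. ]), array([37., 37.]), 52.0)
top tray 9123 (array([533.3, 275.7]), array([150.9, 219.2]), 88.5) [[0.426, 0.202, -0.001], [0.524, 0.278, 0.004], [0.641, 0.349, 0.036]]
rim 1064 (array([533.3, 275.7]), array([150.9, 219.2]), 88.5)
side 0.004 0.02 737 [568.  -17.8   8.1] (array([602.3, -44.9]), array([ 86.1, 107.1]), 80.7)
side 0.035 0.048 498 [577.4 -25.4  41.4] (array([593. , -43.6]), array([67.2, 62.8]), 80.2)
side 0.05 0.095 586 [579.8 -25.9  76.8] (array([585.9, -32.7]), array([55.3, 30.8]), 32.0)
side 0.096 0.11 254 [581.1 -30.4 102.5] (array([592.4, -43.4]), array([38.7, 44.4]), 79.3)
side 0.12 0.135 268 [591.3 -41.3 126.6] (array([593.4, -43.4]), array([37.4, 37.3]), 7.9)
side tray 15259 (array([534. , 279.1]), array([150.6, 221.6]), 88.5) [[0.423, 0.205, 0.002], [0.523, 0.281, 0.005], [0.642, 0.355, 0.036]]
rim 2263 (array([534. , 279.1]), array([150.6, 221.6]), 88.5)
```

View pics/c1.png

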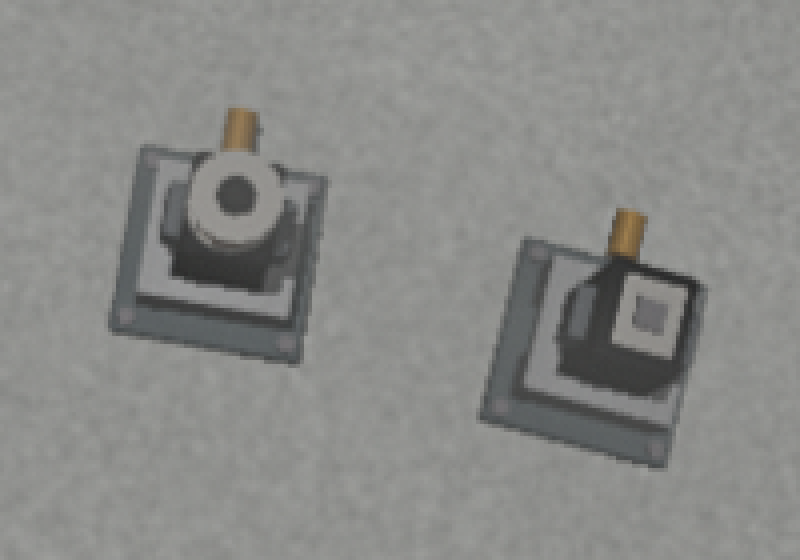

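The coil cartridge is at about (0.592, -0.045) with a yaw of -10.3°. The empty compartment's centre is at about (0.479, 0.279), and the tray's yaw is -1.5°. With the pads on the button centres, the gripper body would sit at z = 0.119, below the spool top at 0.127. So I'll grip the upper part of the buttons, with the TCP at z ≈ 0.063.

```bash
cat >> h.py <<'E'
def R(yaw):
    c,s=np.cos(np.radians(yaw)),np.sin(np.radians(yaw)); return np.array([[c,s,0],[s,-c,0],[0,0,-1.]])
E
python3 - <<'E'
from h import *
q0=robot.read_qpos()
P=[.5922,-.045,.20]
cands=[(np.abs(np.array(q)-q0).max(),y,q) for y in(-10.3,169.7) if (q:=robot.ik(P,R(y))) is not None]
print([(round(a),y,np.round(q,1)) for a,y,q in cands]); y=min(cands,key=lambda c:c[0])[1]
robot.goto(P,R(y)); robot.servo_line([P[0],P[1],.10]); f0=robot.read_force()
robot.servo_line([P[0],P[1],.063],speed=.04)
print(y,robot.read_position(),f0,robot.read_force(),robot.read_t())
p,d=snap("side","s1"); cv2.imwrite("pics/s1c.png",cv2.resize(p[80:260,220:440,::-1],None,fx=3,fy=3,interpolation=3))
E
```

```text
[(82, -10.3, array([ 14.5,  14. , -12.1,   0. , -63.8,  65.2])), (98, 169.7, array([  14.5,   14. ,  -12.1,    0. ,  -63.8, -114.8]))]
-10.3 [ 0.59243001 -0.04496239  0.06324692] [0.2066763  0.04649913 0.0368684 ] [ 0.32964491 -0.07722795  0.6656194 ] 4.85
```

View pics/s1c.png

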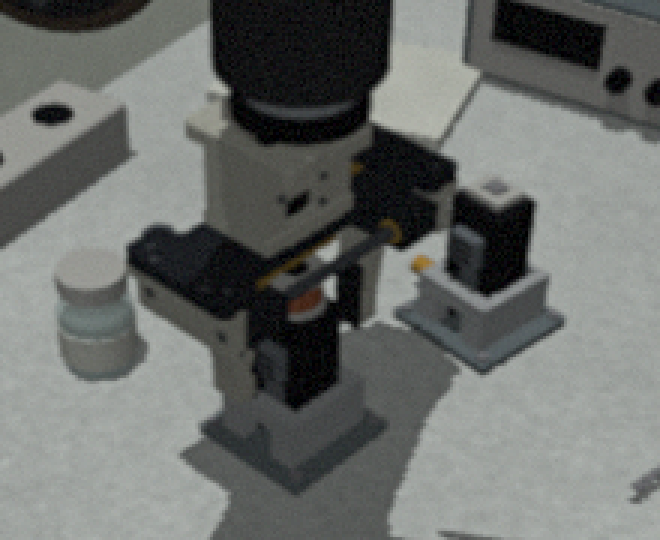

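The fingers straddle the cartridge at crop (300,340), with the button at (272,365) between the pads. The gripper body clears the spool, so I'm closing.

```bash
python3 - <<'E'
from h import *
robot.move_gripper(0.0); robot.dwell(.3)
print(robot.read_grip_width()*88,robot.read_finger_force(),robot.read_force(),robot.read_position())
E
```

```text
38.63824452861809 30.042763987745502 [-0.70081836  1.6887937   4.70317986] [ 0.59246304 -0.04479538  0.06366242]
```

```bash
python3 - <<'E'
from h import *
p,d=snap("side","s2"); cv2.imwrite("pics/s2c.png",cv2.resize(p[155:245,270:370,::-1],None,fx=6,fy=6,interpolation=3))
E
```

```text
(no output)
```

View pics/s2c.png

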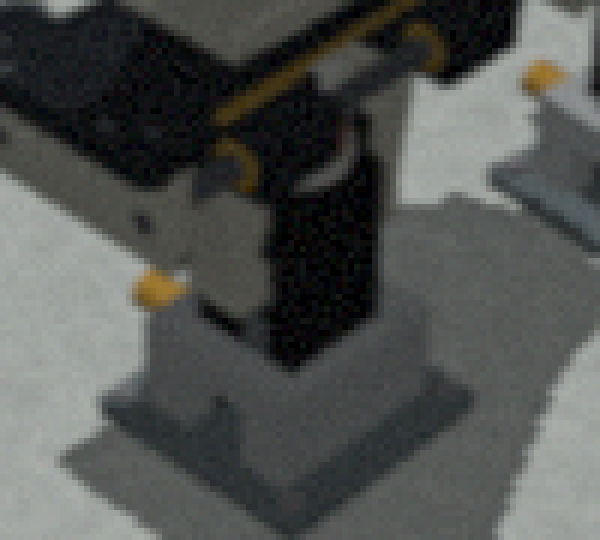

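The fingertip covers the button, and only its lower edge shows at crop (250,330). Next is a cautious test lift while watching the force.

```bash
python3 - <<'E'
from h import *
p=robot.read_position(); 
for dz in(.002,.004,.007,.011,.02):
    robot.servo_line([p[0],p[1],.063+dz],speed=.02)
    f=robot.read_force(); print(dz,np.round(f,1),robot.read_position()[2].round(4),robot.read_grip_width()*88,robot.read_finger_force())
    if f[2]<-12: break
snap("side","s3"); p=cv2.imread("pics/s3.png"); cv2.imwrite("pics/s3c.png",cv2.resize(p[150:250,260:380],None,fx=5,fy=5,interpolation=3))
E
```

```text
0.002 [-0.4 -0.5 -3.9] 0.0646 38.23758596975976 29.94290767237544
0.004 [-0.4  0.2 -3.7] 0.0669 38.22842874482457 29.94303524494171
0.007 [-0.3  0.2 -2.9] 0.0702 38.12920031605721 29.94319591205567
0.011 [ 0.  -0.1 -2.7] 0.0742 38.54487527145728 29.943088833242655
0.02 [-0.3 -0.4 -3.6] 0.0831 38.262804727713636 29.943216308020055
```

View pics/s3c.png

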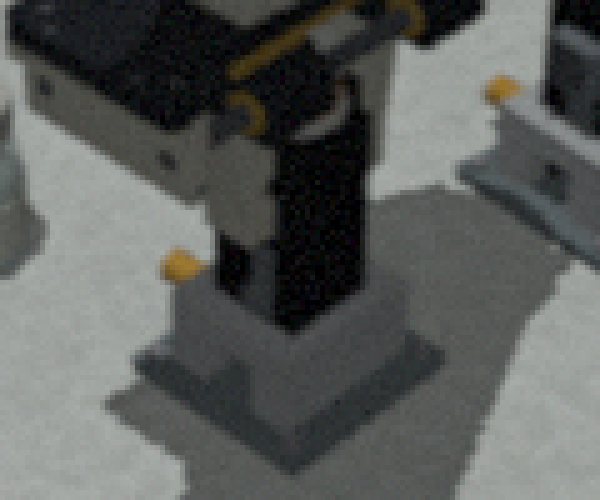

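The cartridge is rising freely with about 3–4 N of load and still sits at the same place in the gripper. Carrying it to the tray.

```bash
python3 - <<'E'
from h import *
p=robot.read_position()
robot.servo_line([p[0],p[1],.175],speed=.08)
robot.goto([.4786,.2788,.175],R(-1.5)); robot.servo_line([.4786,.2788,.085],speed=.08)
robot.dwell(.2)
print(robot.read_position(),robot.read_force(),robot.read_grip_width()*88,robot.read_finger_force(),robot.read_t())
snap("side","s4"); p=cv2.imread("pics/s4.png"); cv2.imwrite("pics/s4c.png",cv2.resize(p[200:460,120:400],None,fx=2.2,fy=2.2,interpolation=3))
E
```

```text
[0.47875466 0.27897991 0.08545981] [-0.89127183 -0.31146116 -3.44327757] 38.25259314413466 29.943335107527673 11.975
```

View pics/s4c.png

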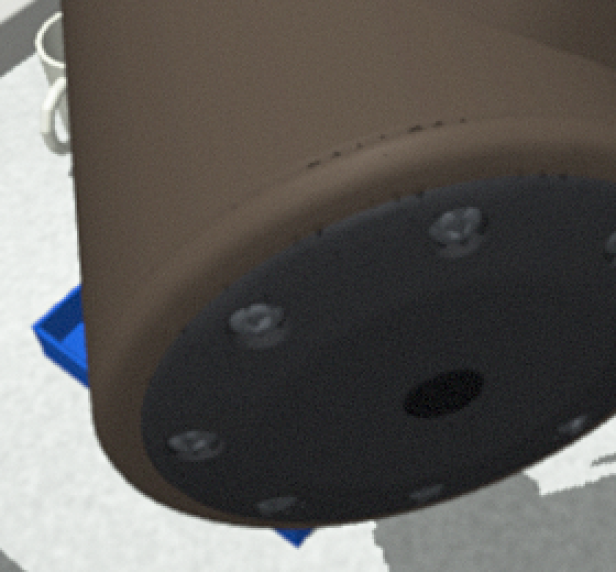

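The arm hides the tray in this view, but the load (-3.4 N) and grip (30 N) haven't changed, so it is still held. Lowering until it touches the floor.

```bash
python3 - <<'E'
from h import *
x,y=.4786,.2788
robot.servo_line([x,y,.065],speed=.05); robot.dwell(.2); f0=robot.read_force(); z=.065
while z>.051:
    z-=.001; robot.servo_line([x,y,z],speed=.01); f=robot.read_force()
    if f[2]-f0[2]>3.5: break
robot.dwell(.2)
print(z,f0.round(1),f.round(1),robot.read_position(),robot.read_force().round(1),robot.read_ft_torque().round(2),robot.read_grip_width()*88,robot.read_t())
E
```

```text
0.059 [ 1.1  0.  -2.8] [-1.9 -1.2  4.8] [0.47884516 0.27897807 0.05963479] [-3.2 -1.4  6.6] [-0.43  0.87 -0.02] 38.85182906607448 14.475
```

Contact came at the expected height (TCP 0.059). Releasing, retreating straight up and checking.

```bash
python3 - <<'E'
from h import *
x,y,_=robot.read_position()
robot.move_gripper(1.0); robot.dwell(.2); print(robot.read_force().round(1))
robot.servo_line([x,y,.10],speed=.04); robot.servo_line([x,y,.22]); robot.goto([.55,-.15,.3],R(-10)); robot.dwell(.3)
p,d=snap("top","t5"); snap("side","s5"); print(robot.read_t())
for n in("t5","s5"):
    C=np.load(f"pics/{n}.npz")['c'].reshape(-1,3)
    nr=(np.hypot(C[:,0]-x,C[:,1]-y)<.06)
    for lo,hi in((.09,.105),(.115,.13)):
        m=nr&(C[:,2]>lo)&(C[:,2]<hi)
        if m.sum()>5: print(n,m.sum(),np.percentile(C[m],[2,50,98],axis=0).round(4).tolist())
q=cv2.imread("pics/s5.png"); cv2.imwrite("pics/s5c.png",cv2.resize(q[100:460,100:460],None,fx=1.6,fy=1.6,interpolation=3))
E
```

```text
[ 0.5  0.  -0.4]
19.7917
t5 240 [[0.4578, 0.2583, 0.0913], [0.469, 0.2641, 0.0987], [0.5016, 0.2949, 0.1042]]
t5 466 [[0.4626, 0.2597, 0.1189], [0.4797, 0.277, 0.1227], [0.4958, 0.294, 0.126]]
s5 517 [[0.4574, 0.2635, 0.0905], [0.4651, 0.2925, 0.0985], [0.4996, 0.2989, 0.1047]]
s5 677 [[0.4619, 0.2631, 0.1193], [0.4784, 0.281, 0.1226], [0.4966, 0.297, 0.1246]]
```

View pics/s5c.png

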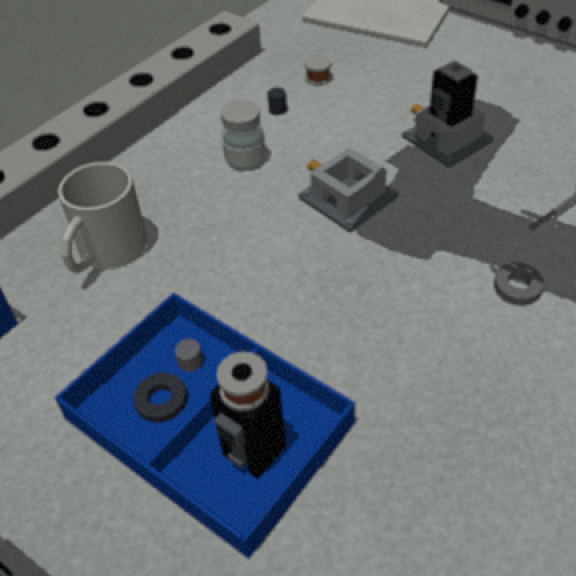

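The coil cartridge stands upright in the empty compartment at crop (245,415), with its top at z = 0.1227 as expected. The flat cartridge is still in its dock at crop (452,105).

```bash
python3 -c "
from rig import robot
print(robot.job_done())"
```

```text
the job is handed in; nothing more can be done
None
```

The coil cartridge is standing upright on the floor of the tray's empty compartment, the flat-topped cartridge is still in its dock, and the job is handed in; no verdict came back.

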